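Let the large massage ball out of its dispenser

ROBOT

A 7-joint arm with a two-finger parallel gripper is mounted at the origin on the work surface. World frame = base frame: x ahead of the robot, y to its left, z up, the work surface at z = 0. Lengths are in mm, angles in rad, forces in N, time in s.
With the tool pointing down it reaches from about 425 to 975 mm from the base axis. Payload 16.7 kg.
Tool frame: the origin (TCP) lies between the finger pads; the fingertips stand 11 mm ahead of it and the grasp point (between the pads) lies 8 mm behind it; z points along the fingers, y is the direction in which the jaws open and shut (so a half turn about z gives the same grasp; the last joint's range is limited). The gripper opens to 85 mm and grips with 20 to 120 N. Pads are 22 mm wide; open, the fingers measure 114 mm over their backs; the gripper's body (76 mm by 85 mm) begins 54 mm behind the grasp point. The pads swing forward as they close: fully open they stand 13 mm farther back than shut.
Start: joints at [-1.466, 0.426, 0.074, 1.606, -0.034, 1.111, -0.067], TCP at [169.489, 653.338, 242.302] pointing down, gripper open.
Joint ranges: [-2.85, 2.85], [-0.5, 2.14], [-1.23, 1.37], [0.21, 2.46], [-1.02, 4.16], [0.16, 2.05], [-2.73, 2.73]. Speed limits (rad/s): [1.89, 1.89, 2.39, 2.39, 3.01, 3.01, 3.01].

INTERFACE

Orientations are given as a unit quaternion [w, x, y, z].
In Python, from plant import env gives the robot as it stands. The module is installed in compiled form; this text tells all that it offers.
- The arm moves only by the tool send_rows, never from a script. Its argument "motion" is a list of rows, each a list of 7 numbers: the opening, from 0 (shut) to 1 (fully open), then the shift along the tool's x, y, z in mm, then the turn, a rotation vector about the tool's x, y, z in degrees. In form: [[jaw, tx, ty, tz, rx, ry, rz], ...]. A call has 1 to 12 rows; each row shifts and turns the pose as measured when the row begins, along the tool's axes as they then stand; what a row does not reach is not made up. A row lasts 1/10 s, in which the tool goes at most 50 mm and 8.59 degrees, less where a joint would pass 70% of its speed; a pose out of reach is approached as far as the arm can. A call with a gripper value outside its range is refused whole. The fingers move at their own pace and stop on an object; "newtons" is the grip in N (left out, the last holds). Time passes only in rows, so rows that do not move let the fingers close. It gives the time, the measured TCP pose, the force and the opening at its end, in the units of the state.
- env.state(): the state, without advancing time (a new reading comes with each control period).
- env.capture(name): name is "scene" or "top" or "wrist"; returns a dict with "image" (384x512x3 uint8, blue, green, red), "fx", "fy", "cx", "cy" (pixels), "R" (3x3) and "t" (3): a world point X has camera coordinates R X + t. Camera axes: x right, y down, z forward; pixel columns grow to the right and rows downward; lengths in mm; the calibration is good to about 2 mm. A picture is of the moment at which its call begins. There is no depth.
- env.close_job(): hands the job in, once; it reports no verdict.
The state is a dict: "t": time; "joint_positions": joint angles; "dq": joint speeds; "effort": joint torques, N m; "tcp_pos": TCP position; "tcp_rot": TCP orientation; "wrist_force": force on the tool from outside, world axes, zero at the start; "torque": the same for the moment, N m; "opening": finger opening in mm.
Only numpy, scipy, OpenCV 4.12 (cv2) and the standard library are available. Lean on these libraries where they do the work, as an engineer would, in place of code of your own. Each camera call takes 0.05 s, during which the arm holds its last target.

TASK

Two dispensers hold freshly cleaned stone massage balls for a facial, one large and one small. Press the pad of the lever on the dispenser that holds the large ball all the way down, keep it down until the ball has rolled into the catch tray, then let the lever come back up so that the gate is shut again. Do not touch either clean ball, leave the other dispenser shut, and leave the bottle, bowl, jar and brush where they are.

Things in the scene. Friction and masses are not known exactly. Their poses are not given: they have to be found in the camera images.
- dispenser_a: Dispenser fixed to the table: grey base 360 x 150 mm, grey V chute 75 mm wide sloping to a clear tray. Origin on the table surface, on the chute's centre line, level with the lever's pivot pin. x runs down the chute (away from the robot, turned up to 0.25 rad), z up. The lever is a steel bar along x at y = -55 mm; its pin is at x = 0, z = 125 mm. Holds the large ball; left or right.
- dispenser_b: Dispenser fixed to the table: grey base 360 x 150 mm, grey V chute 75 mm wide sloping to a clear tray. Origin on the table surface, on the chute's centre line, level with the lever's pivot pin. x runs down the chute (away from the robot, turned up to 0.25 rad), z up. The lever is a steel bar along x at y = -55 mm; its pin is at x = 0, z = 125 mm. Holds the small ball.
- lever_a (a joint): Rocking lever of dispenser_a, rad: 0 = at rest, gate shut; grows as the near end is pressed and the far end lifts the gate (steel plate across the chute at x = 110 mm); 0.42 = bottom stop. The large ball passes from about 0.30 on. A spring returns it to 0 when let go; pressing at the pad's centre takes about 3 N to start and 6 to 7 N at the stop.
- lever_b (a joint): Rocking lever of dispenser_b, rad: 0 = at rest, gate shut; grows as the near end is pressed and the far end lifts the gate (steel plate across the chute at x = 110 mm); 0.42 = bottom stop. The large ball passes from about 0.30 on. A spring returns it to 0 when let go; pressing at the pad's centre takes about 3 N to start and 6 to 7 N at the stop.
- pad_a (a point): Centre of the top face of the black rubber pressing pad (34 mm along the lever, 30 mm wide, 6 mm thick) on the near end of the lever of dispenser_a; 136 mm above the table when the gate is shut, about 93 mm at the bottom stop. It swings about the pivot 100 mm away along the dispenser's +x, 11 mm below it. Room above is free.
- pad_b (a point): Centre of the top face of the black rubber pressing pad (34 mm along the lever, 30 mm wide, 6 mm thick) on the near end of the lever of dispenser_b; 136 mm above the table when the gate is shut, about 93 mm at the bottom stop. It swings about the pivot 100 mm away along the dispenser's +x, 11 mm below it. Room above is free.
- ball_a_center (a point): Centre of the large stone massage ball, 44 mm in diameter, about 120 g; it starts resting in the chute of dispenser_a against the shut gate. It rolls into the tray by itself (within about 1 s) when its gate is fully raised. In the frame of dispenser_a the tray spans x 136 to 219, y -40 to 40 mm inside, its floor 16 and wall tops 75 mm high.
- ball_b_center (a point): Centre of the small stone massage ball, 28 mm in diameter, about 31 g; it starts resting in the chute of dispenser_b against the shut gate. It rolls into the tray by itself (within about 1 s) when its gate is fully raised. In the frame of dispenser_b the tray spans x 136 to 219, y -40 to 40 mm inside, its floor 16 and wall tops 75 mm high.
- bottle: Bystander: upright clear bottle with a white cap, 60 mm wide, 150 mm high, to one side. Origin: centre of its underside.
- bowl: Bystander: glass bowl, 100 mm wide, 50 mm high, to the other side. Origin: centre of its underside.
- jar: Bystander: small amber jar, 48 mm wide, 45 mm high, standing between the dispensers. Origin: centre of its underside.
- brush: Bystander: brush 170 mm long lying on the table between the dispensers, pointing away from the robot, under 40 mm high. Origin: on its underside; it lies along its x axis.

How it is judged (in metres and radians):
On the way, in this order (a step that is already met when the one before it is completed fails the run):
1. the pad of the large ball's lever is being pressed down (value of joint lever_a above 0.15 rad and distance between the grasp point and pad_a below 0.05 m), for 0.02 s.
2. the large ball has rolled into its catch tray while the lever is still held down (x of ball_a_center in the frame of dispenser_a between 0.135 and 0.222 m and y of ball_a_center in the frame of dispenser_a between -0.042 and 0.042 m and z of ball_a_center in the frame of dispenser_a below 0.06 m and value of joint lever_a above 0.2 rad), for 0.1 s.
At the end, for the whole second after the job is handed in: The large ball lies at rest (under 0.05 m/s) in the catch tray of its dispenser (inside the tray walls, centre under 60 mm high), both levers are back up (under 0.04 rad), the small ball is still behind its gate, and the bottle, bowl, jar and brush stand within 20 mm of where they were (x of ball_a_center in the frame of dispenser_a between 0.135 and 0.222 m and y of ball_a_center in the frame of dispenser_a between -0.042 and 0.042 m and z of ball_a_center in the frame of dispenser_a below 0.06 m and linear speed of ball_a below 0.05 m/s and value of joint each of lever_a, lever_b below 0.04 rad and x of ball_b_center in the frame of dispenser_b below 0.11 m and z of ball_b_center in the frame of dispenser_b above 0.06 m and distance of each of bottle, bowl, jar, brush from where it was at the start of the episode below 0.02 m); the robot touches nothing.
It fails at once if the robot touches a ball (contact force between any of the fingers, the arm and ball_a above 0.2 N or contact force between any of the fingers, the arm and ball_b above 0.2 N).
It fails at once if the other dispenser's lever is pressed (value of joint lever_b above 0.08 rad).
It fails at once if a bystander is shifted by more than 20 mm, lifted or carried (distance of any of bottle, bowl, jar, brush from where it was at the start of the episode above 0.02 m).
It fails at once if a bystander is tipped over (angle between any of bottle, bowl, jar's own z axis and vertical above 0.3 rad).
It also fails if it takes over 35 s, if anything falls off the work surface, if the arm or the gripper's body presses on something with over 40 N, if the wrist force passes 120 N, or if a joint passes its speed limit or range.

## Working session

There is one attempt and no reset: what is moved stays moved. The work goes in short steps, Python scripts to look and compute and a tool call to move; the robot and the scene stay as the last step left them, time stands still between calls to the robot, and variables do not carry over. Pictures are saved under pics/ and viewed, and the job is handed in when it is done.

Besides the shell and the picture viewer there is one more tool, called by a JSON object that holds its "fn" and its "kwargs", one argument or row to a line. send_rows: Moves the arm, as the interface text tells. Its arguments: {"type":"object","properties":{"motion":{"type":"array","items":{"type":"array","items":{"type":"number"}}},"newtons":{"type":"number"}},"required":["motion"]}

```bash
mkdir -p pics; python3 - <<'E'
from plant import env
import cv2,numpy as np,pickle
print(env.state())
d={}
for n in("scene","top"):
    c=env.capture(n); d[n]=c; cv2.imwrite(f"pics/{n}0.png",c["image"]); print(n,c["fx"],c["R"],c["t"])
pickle.dump(d,open("c0.pkl","wb"))
E
```

```text
{'t': 0.0, 'joint_positions': array([-1.46646166,  0.42673856,  0.07385202,  1.60660228, -0.03413811,
        1.11084851, -0.067118  ]), 'dq': array([ 0.00093746,  0.00052061,  0.00119713, -0.00060427, -0.0014662 ,
        0.00090614,  0.00147559]), 'effort': array([-7.02226475e-05, -9.49848175e+01,  3.76068056e+00, -4.63504243e+01,
        1.92198157e-02,  1.06890011e-02,  2.73105805e-07]), 'tcp_pos': array([169.41968971, 652.97106411, 241.60834836]), 'tcp_rot': array([-5.20814872e-05,  1.26610322e-01,  9.91952307e-01, -6.66671972e-04]), 'wrist_force': array([-0.11825248,  0.01194786,  0.17195619]), 'torque': array([-0.00083018,  0.03217361,  0.02312267]), 'opening': 85.10305784341978}
scene 370.7240132608194 [[ 0.52897786  0.84843477  0.01846241]
 [ 0.5702312  -0.33924442 -0.74816416]
 [-0.62850521  0.40629012 -0.66325676]] [-301.65720585 -247.85394002 1487.79932677]
top 496.71647544038024 [[-3.72414497e-04 -9.99934720e-01 -1.14200548e-02]
 [-9.98599175e-01  9.76112497e-04 -5.29030707e-02]
 [ 5.29107644e-02  1.13843554e-02 -9.98534350e-01]] [   9.21583877  550.46080843 1527.0580996 ]
```

View pics/scene0.png

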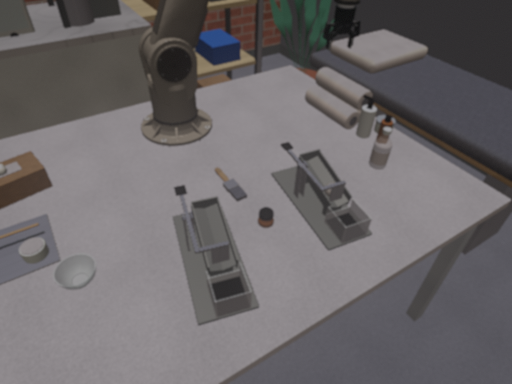

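View pics/top0.png

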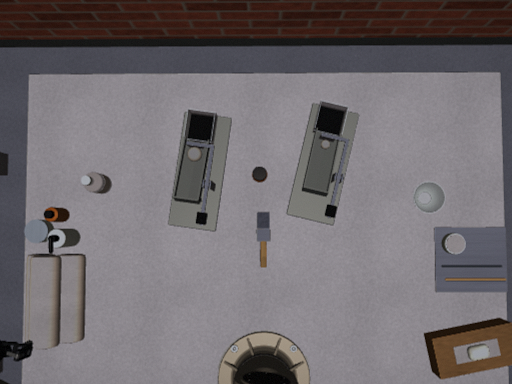

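The top view shows the left dispenser's pad near (202,218) and the right one's near (331,211). The balls are near (194,153) and (325,144), so I'll zoom in to compare their sizes.

```bash
cat > h.py <<'E'
import numpy as np
def ray(c,u,v,z):
    R=np.array(c["R"]);t=np.array(c["t"]).ravel()
    d=R.T@np.array([(u-c["cx"])/c["fx"],(v-c["cy"])/c["fy"],1]);o=-R.T@t
    return o+d*(z-o[2])/d[2]
def proj(c,X):
    p=np.array(c["R"])@np.array(X)+np.array(c["t"]).ravel()
    return c["fx"]*p[0]/p[2]+c["cx"],c["fy"]*p[1]/p[2]+c["cy"]
E
python3 - <<'E'
import pickle,cv2,numpy as np
from h import *
d=pickle.load(open("c0.pkl","rb"));c=d["top"];im=c["image"]
a=im[100:235,160:365];cv2.imwrite("pics/topz.png",cv2.resize(a,None,fx=3.9,fy=3.9,interpolation=cv2.INTER_CUBIC))
s=d["scene"]["image"]
cv2.imwrite("pics/sz.png",cv2.resize(s[130:320,160:380],None,fx=3.1,fy=3.1,interpolation=cv2.INTER_CUBIC))
for n,(u0,u1,v0,v1) in {"L":(192,212,209,227),"R":(321,341,202,219)}.items():
    g=im[v0:v1,u0:u1].max(2); m=(g<35).astype(np.uint8)
    k,l,st,ce=cv2.connectedComponentsWithStats(m); i=1+st[1:,4].argmax()
    u,v=ce[i]+[u0,v0]; print(n,st[i],u,v,ray(c,u,v,136))
E
```

```text
L [  4   3  11  12 106] 201.03773584905662 217.8490566037736 [487.57181704 179.2951226  136.        ]
R [  4   3  12  12 104] 330.40384615384613 210.56730769230768 [ 508.12234537 -189.89547311  136.        ]
```

View pics/topz.png

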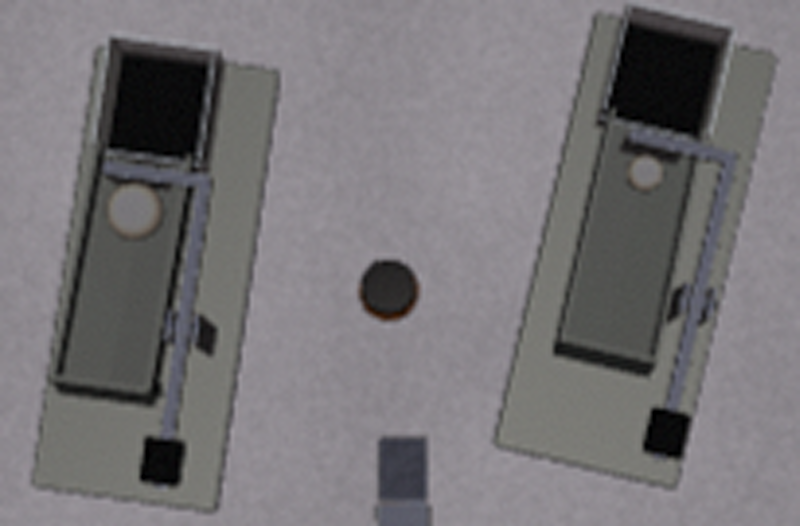

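View pics/sz.png

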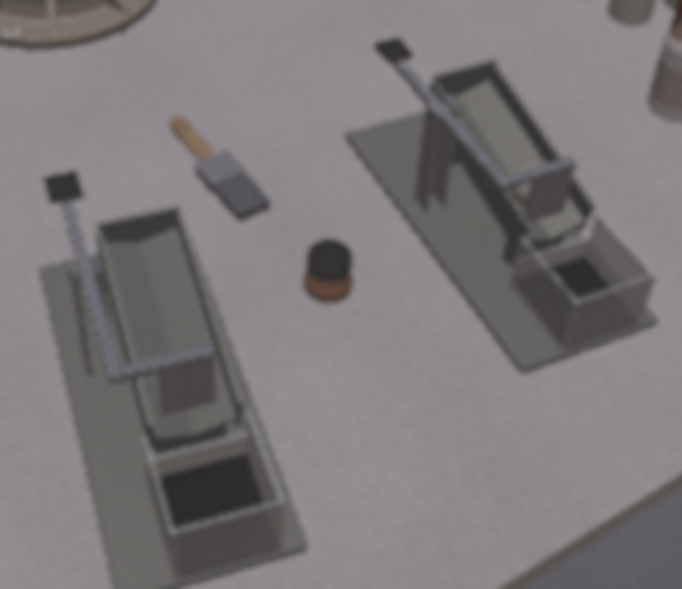

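The left dispenser holds the large ball: it is about 13 px across at (194,153), against about 9 px for the right one at (325,144). Next I'll check the pad position in the second view and measure the yaw.

```bash
python3 - <<'E'
import pickle,cv2,numpy as np
from h import *
d=pickle.load(open("c0.pkl","rb"));c=d["top"];s=d["scene"]
P=ray(c,201.04,217.85,136);print(P,proj(s,P))
im=s["image"];u0,v0,u1,v1=170,182,192,198
u0,v0,u1,v1=276,138,298,154
m=(im[v0:v1,u0:u1].max(2)<60).astype(np.uint8)
print(im[v0:v1,u0:u1].max(2).min())
k,l,st,ce=cv2.connectedComponentsWithStats(m);i=1+st[1:,4].argmax();u,v=ce[i]+[u0,v0];print(u,v,st[i],ray(s,u,v,136))
F=ray(c,160+203/3.9,100+185/3.9,136);dd=F-P;print("yaw",np.arctan2(dd[1],dd[0]),np.hypot(*dd[:2]))
print("bottle",ray(c,90,182,150))
# base plate edges on right side
A=ray(c,160+218/3.9,100+511/3.9,10);B=ray(c,160+280/3.9,100+70/3.9,10);e=B-A;print("yaw base",np.arctan2(e[1],e[0]),np.hypot(*e[:2]))
yaw=-0.14
t=np.array([-.968,.251]);y=np.array([.251,.968])
D=P[:2]-[169.4,653];print(D@t,D@y)
E
```

```text
[487.56912032 179.28862838 136.        ] (np.float64(287.2946442463233), np.float64(145.06398035411127))
51
286.4193548387097 145.93548387096774 [ 7  6  8  5 31] [490.00839892 174.13132344 136.        ]
yaw -0.1495612505655922 204.76597519212592
bottle [589.53950983 494.62648801 150.        ]
yaw base -0.13575086955650742 357.82507622977965
-426.88926274478916 -378.6921585303347
```

{"fn": "send_rows", "kwargs": {
  "motion": [
    [0,-20,-18,0,0,0,0],
    [0,-35,-31,0,0,0,0],
    [0,-35,-31,0,0,0,0],
    [0,-35,-31,0,0,0,0],
    [0,-35,-31,0,0,0,0],
    [0,-35,-31,0,0,0,0],
    [0,-35,-31,0,0,0,0],
    [0,-35,-31,0,0,0,0],
    [0,-35,-31,0,0,0,0],
    [0,-35,-31,0,0,0,0],
    [0,-20,-18,0,0,0,0],
    [0,0,0,0,0,0,-6]
  ]
}}

```text
t: 1.3
tcp_pos: [440.8, 242.2, 238.5]
tcp_rot: [-0.001, 0.073, 0.997, -0.002]
wrist_force: [-1.3, 2.0, -0.4]
opening: -0.2
```

```bash
cat > rep.py <<'E'
from plant import env
import numpy as np
from scipy.spatial.transform import Rotation as Ro
s=env.state();q=s["tcp_rot"];R=Ro.from_quat([*q[1:],q[0]]).as_matrix()
print(s["t"],s["tcp_pos"],s["wrist_force"],s["opening"]);print(R.round(3))
D=np.array([488,178,s["tcp_pos"][2]])-s["tcp_pos"];print("tool shift",R.T@D)
E
python3 rep.py
```

```text
1.3 [440.78615325 242.22053373 238.4620896 ] [-1.25550757  1.9719412  -0.36720248] -0.20563751372655317
[[-0.989  0.146 -0.003]
 [ 0.146  0.989 -0.005]
 [ 0.003 -0.005 -1.   ]]
tool shift [-56.07038932 -56.65256062   0.15196914]
```

{"fn": "send_rows", "kwargs": {
  "motion": [
    [0,-28,-28,0,0,0,0],
    [0,-28,-28,0,0,0,0],
    [0,0,0,30,0,0,0],
    [0,0,0,30,0,0,0],
    [0,0,0,0,0,0,0]
  ]
}}

```text
t: 1.8
tcp_pos: [490.5, 174.1, 177.5]
tcp_rot: [-0.001, 0.072, 0.997, -0.002]
wrist_force: [-0.3, -0.4, 0.2]
opening: -0.3
```

```bash
python3 rep.py; python3 - <<'E'
from plant import env
import cv2
a=env.capture("scene")["image"][110:200,240:360];b=env.capture("top")["image"][120:240,140:280]
cv2.imwrite("pics/s1.png",cv2.resize(a,(600,450),interpolation=cv2.INTER_CUBIC))
cv2.imwrite("pics/t1.png",cv2.resize(b,(560,480),interpolation=cv2.INTER_CUBIC))
E
```

```text
1.8 [490.50564858 174.07873726 177.45112941] [-0.34924334 -0.38029009  0.1566071 ] -0.286683457732412
[[-0.99   0.144 -0.002]
 [ 0.144  0.99  -0.004]
 [ 0.001 -0.004 -1.   ]]
tool shift [ 3.04484852  3.51899555 -0.01200478]
```

View pics/s1.png

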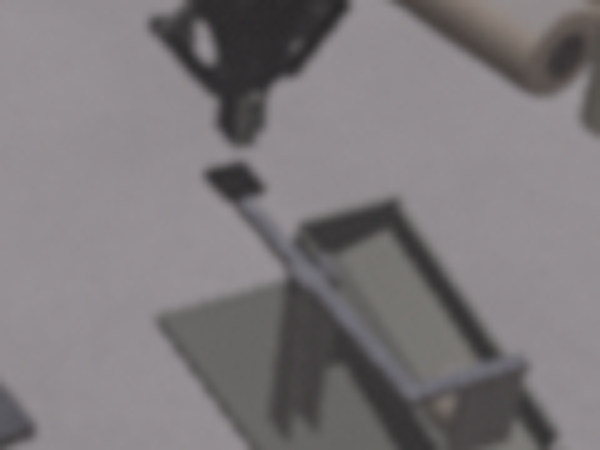

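View pics/t1.png

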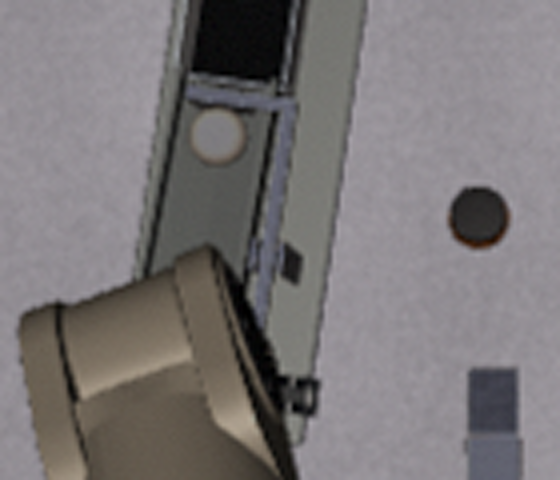

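The scene view shows the fingertips about 30 mm above the pad and lined up with it. The top view shows a wrist link over the chute's near end, so I'll check the clearance in the full view before going down.

```bash
python3 - <<'E'
from plant import env
import cv2
cv2.imwrite("pics/s2.png",env.capture("scene")["image"])
cv2.imwrite("pics/w2.png",env.capture("wrist")["image"])
E
```

```text
(no output)
```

View pics/s2.png

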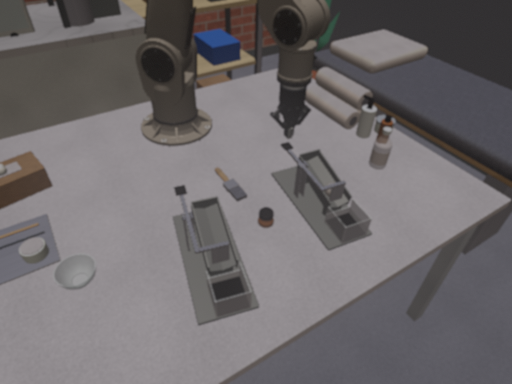

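View pics/w2.png

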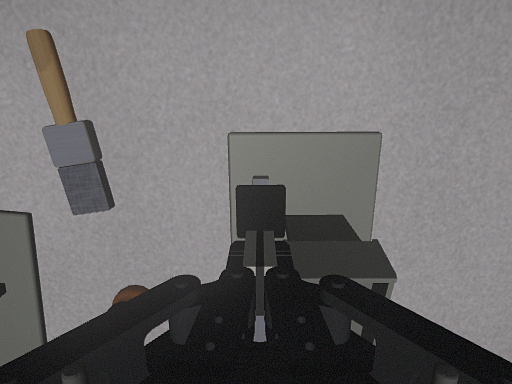

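The arm links stand well above the dispenser, and the wrist view has the pad at (261,211), laterally centred on the fingers. Pressing now.

{"fn": "send_rows", "kwargs": {
  "motion": [
    [0,3,1,15,0,0,0],
    [0,0,0,15,0,0,0],
    [0,0,0,12,0,0,0],
    [0,0,0,12,0,0,0],
    [0,0,0,8,0,0,0]
  ]
}}

```text
t: 2.5
tcp_pos: [492.7, 180.7, 124.3]
tcp_rot: [0.006, 0.07, 0.998, 0.003]
wrist_force: [1.0, -3.8, 7.0]
opening: 0.0
```

```bash
python3 rep.py
```

```text
2.5 [492.72704649 180.67096472 124.27639767] [ 1.01784211 -3.81853561  7.00435967] 0.007455755654080117
[[-0.99   0.14   0.012]
 [ 0.14   0.99   0.006]
 [-0.011  0.007 -1.   ]]
tool shift [ 4.30616721 -3.30618239 -0.07143484]
```

{"fn": "send_rows", "kwargs": {
  "motion": [
    [0,2,-2,7,0,0,0],
    [0,1,-1,7,0,0,0],
    [0,0,0,4,0,0,0]
  ]
}}

```text
t: 2.8
tcp_pos: [492.6, 179.8, 107.8]
tcp_rot: [0.009, 0.07, 0.998, 0.005]
wrist_force: [-8.0, -6.1, 28.2]
opening: 0.3
```

```bash
python3 rep.py; python3 - <<'E'
from plant import env
import cv2
a=env.capture("scene")["image"][110:260,240:400];b=env.capture("top")["image"][90:240,140:280]
cv2.imwrite("pics/s3.png",cv2.resize(a,None,fx=3.7,fy=3.7,interpolation=cv2.INTER_CUBIC))
cv2.imwrite("pics/t3.png",cv2.resize(b,None,fx=3.7,fy=3.7,interpolation=cv2.INTER_CUBIC))
E
```

```text
2.8 [492.64157326 179.82568778 107.75429376] [-7.95339642 -6.09708261 28.16787576] 0.26527667100563
[[-0.99   0.139  0.018]
 [ 0.139  0.99   0.009]
 [-0.017  0.011 -1.   ]]
tool shift [ 4.34095397 -2.45429038 -0.09957699]
```

View pics/s3.png

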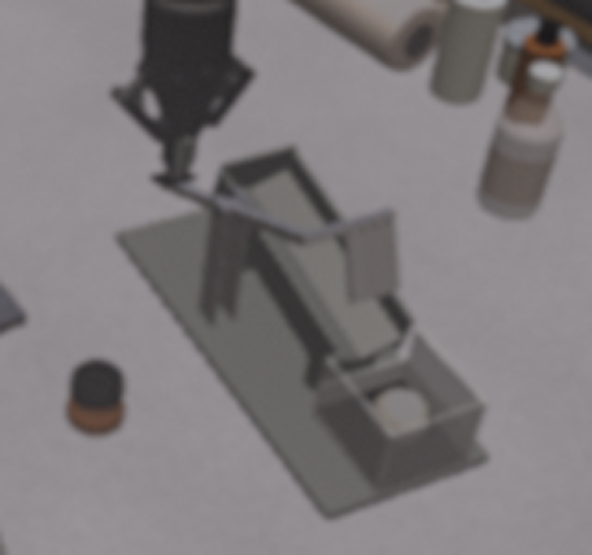

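View pics/t3.png

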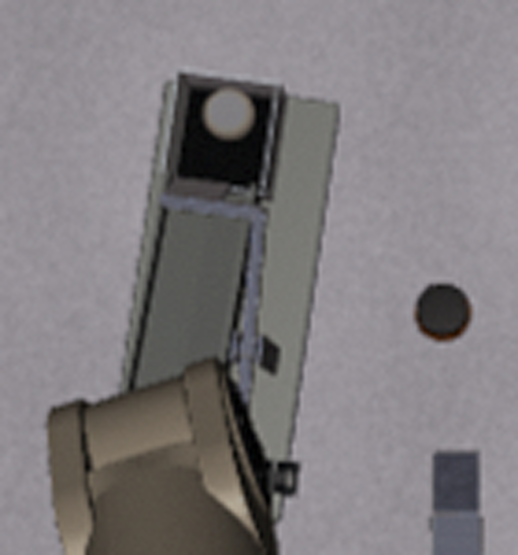

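The gate is up and the ball is in the tray, at about (400,410) in the scene crop and (228,112) in the top crop. The 28 N reading means the lever is on its stop, so I'll hold for a moment.

{"fn": "send_rows", "kwargs": {
  "motion": [
    [0,0,0,0,0,0,0],
    [0,0,0,0,0,0,0],
    [0,0,0,1,0,0,0],
    [0,0,0,0,0,0,0],
    [0,0,0,1,0,0,0],
    [0,0,0,0,0,0,0],
    [0,0,0,1,0,0,0],
    [0,0,0,0,0,0,0]
  ]
}}

```text
t: 3.7
tcp_pos: [492.4, 179.7, 108.9]
tcp_rot: [0.008, 0.07, 0.997, 0.006]
wrist_force: [-3.7, -2.0, 5.8]
opening: -0.1
```

```bash
python3 - <<'E'
from plant import env
import cv2
b=env.capture("top")["image"][90:240,140:280];a=env.capture("scene")["image"][110:260,240:400]
cv2.imwrite("pics/t4.png",cv2.hconcat([cv2.resize(b,(373,400)),cv2.resize(a,(427,400))]))
E
```

```text
(no output)
```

View pics/t4.png

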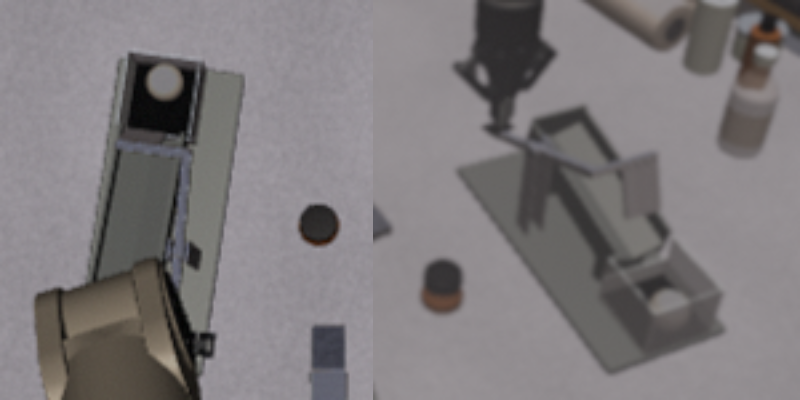

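The ball sits in the tray at (164,82), with the lever still down and the gate raised at (645,185). Now I'll let the lever up and move clear.

{"fn": "send_rows", "kwargs": {
  "motion": [
    [0,0,0,-8,0,0,0],
    [0,0,0,-10,0,0,0],
    [0,0,0,-10,0,0,0],
    [0,0,0,-15,0,0,0],
    [0,0,0,-30,0,0,0],
    [0,0,0,-30,0,0,0],
    [0,0,0,-20,0,0,0],
    [0,0,0,0,0,0,0],
    [0,0,0,0,0,0,0],
    [0,0,0,0,0,0,0]
  ]
}}

```text
t: 4.8
tcp_pos: [491.2, 180.1, 241.6]
tcp_rot: [0.009, 0.069, 0.998, 0.008]
wrist_force: [-0.0, -0.7, 0.2]
opening: 0.1
```

```bash
python3 rep.py; python3 - <<'E'
from plant import env
import cv2
b=env.capture("top")["image"];a=env.capture("scene")["image"]
cv2.imwrite("pics/t5.png",cv2.hconcat([cv2.resize(b[90:240,140:380],(400,250)),cv2.resize(a[110:260,240:400],(400,375))[:250]]) )
cv2.imwrite("pics/s5.png",a)
E
```

```text
4.8 [491.20620443 180.07276483 241.55718904] [-0.02631946 -0.71586564  0.22223847] 0.1419366172132379
[[-0.99   0.138  0.02 ]
 [ 0.138  0.99   0.014]
 [-0.018  0.016 -1.   ]]
tool shift [ 2.8881136  -2.49528985 -0.09181104]
```

View pics/t5.png

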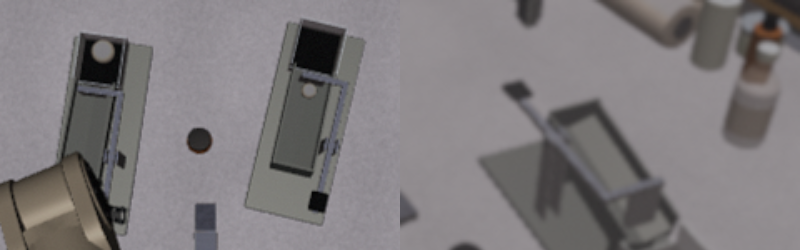

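View pics/s5.png

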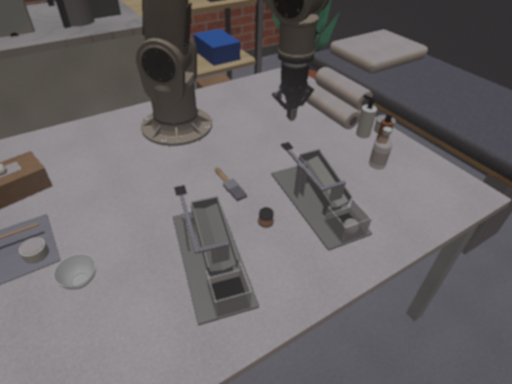

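The pad is back at (287,146), its starting pixel, and the gate is down. The large ball is in the tray at (350,223), the small ball is still behind its gate, and the bystanders haven't moved.

```bash
python3 -c "
from plant import env
print(env.close_job())"
```

```text
the job is handed in; nothing more can be done
None
```

The large ball is in its catch tray and its gate is shut again; I handed the job in at about 5 s of robot time, and the hand-in gave no verdict.

- **Which dispenser:** the left one holds the large ball; it looked about 13 px wide from above, against about 9 px in the right one. The two camera views agreed on its pad position to about 6 mm.
- **Pressing:** I pressed the pad with the closed fingertips down to the stop, where the wrist force reached 28 N. I held it there for about a second and confirmed in the images that the ball was in the tray with the gate still raised. The fingertips drifted a few mm sideways on the way down but stayed on the pad.
- **Last checks:** before hand-in, the images showed the large ball in the tray and the lever back at its starting position. The right dispenser was still shut with its ball in place, and the bottle, bowl, jar and brush looked unmoved. The gripper was about 95 mm above the pad with almost no force on it.
- **Not measured:** I judged the ball's rest and the lever angle by eye from the images. No check failed.

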